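Seat a block on its parallels in the machine vise

TASK

The aluminium block in the blue vise was clamped too high, clear of the two steel parallels below it. Slide the parallel that sticks out back in lengthwise until its ends are even with the other one's, then tap or press the block down at its middle until it sits on and pinches both parallels so that neither slides any more - firmly, but not hard enough to bruise it. Last, prove it by a firm nudge on the end of either parallel: it must not shift. Leave the things around the vise alone.

Things in the scene. Friction and masses are not known exactly. Their poses are not given: they have to be found in the camera images.
- vise: Blue machine vise, bolted down. Origin: centre of its underside below the jaw opening; x from screw to fixed jaw, y along jaws and parallels, z up. Jaw faces at x = -25.5 and 25.5 mm; jaws (68 mm high) and bed end at y = -42 and 42 mm, bolt lugs (16 mm high) at 61 mm. Bed, on which the parallels stand, at z = 24 mm; a land 5.5 mm high at x = -12 to 12 mm parts them. Tommy bar at x = -115 mm.
- work: Aluminium block 49 x 64 x 44 mm (x, y, z), origin centre of underside, held upright by jaw friction; starts 2 to 4.5 mm above the parallels. Pressed on top it gives way downward at about 8 to 9 N until it meets the parallels, then the force climbs within half a millimetre. To stay pinched after letting go it needs 16 to 24 N in all; over 30 N bruises it. Whether the pinch holds cannot be seen, only felt.
- work_top (a point): Middle of the block's top face (a countersunk bore is drawn there, the face is flat); 90 mm above the vise's underside when the block is seated, 92 to 94.5 mm at the start.
- parallel_a: Ground steel bar 10 x 140 x 22 mm (x, y, z), loose, on edge on the vise's bed under the block, beside either jaw (x about -18.5 or 18.5 mm). One of the two, it varies which, starts 15 to 45 mm too far towards the vise's -y. Origin: centre of its underside; ends 70 mm either way along y. Loose, it slides along y with about 1 N and has 3 mm of side play.
- parallel_b: The same bar beside the other jaw. The one that does not stick out starts centred in the vise to 3 mm, both ends standing some 28 mm out of the jaws; it too is loose. Origin: centre of its underside, axes as the vise's.
- wood_glue: Bystander: cream glue bottle with red nozzle, 58 mm across, 177 mm high, standing. Origin: centre of its underside.
- tape_measure: Bystander: black and yellow tape measure, 35 x 93 x 61 mm, standing. Origin: centre of its underside.
- screw_tin: Bystander: olive round open tin of screws, 86 mm across, 28 mm high. Origin: centre of its underside.
- desk_lamp: Bystander, fixed: olive desk lamp with a round foot and a cone shade on a swan neck, about 0.42 m high, standing left of the vise; the shade reaches towards the robot. Swing the arm over or round it. Origin: underside of its foot.

How it is judged:
By the outcome, as a careful person would: the job done as asked, in the order asked, and still so for the second after the job is handed in, with the robot touching nothing.
It also fails if it takes over 67 s, if anything falls off the work surface, if the arm or the gripper's body presses on something with over 40 N, if the wrist force passes 120 N, or if a joint passes its speed limit or range.

ROBOT

A 7-joint arm with a two-finger parallel gripper is mounted at the origin on the work surface; the furniture and walls round the work are solid. World frame = base frame: x ahead of the robot, y to its left, z up, the work surface at z = 0. Lengths are in m, angles in rad, forces in N, time in s.
With the tool pointing down it reaches from about 0.4 to 0.85 m from the base axis. Payload 10.4 kg.
Tool frame: the origin (TCP) lies at the centre of the arm's flange, where the gripper is bolted on; the fingertips stand 173 mm ahead of it and the grasp point (between the pads) lies 155 mm ahead of it; z points along the fingers, y is the line along which they close (so a half turn about z gives the same grasp; the last joint's range is limited). The gripper opens to 85 mm and grips with 20 to 120 N. Pads are 22 mm wide; open, the fingers measure 114 mm over their backs; the gripper's body (76 mm by 85 mm) begins 54 mm behind the grasp point. The pads swing forward as they close: fully open they stand 13 mm farther back than shut.
Start: joints at [-1.26, 0.332, -0.065, 1.46, 0.022, 1.35, -0.088], TCP at [0.205, 0.591, 0.405] pointing down, gripper open.
Joint ranges: [-2.6, 2.6], [-0.5, 2.12], [-1.47, 1.34], [0.16, 2.42], [-1.27, 4.41], [0.06, 2.06], [-2.6, 2.6]. Speed limits (rad/s): [2.22, 2.22, 2.79, 2.79, 3.14, 3.14, 3.14].

INTERFACE

Orientations are given as a unit quaternion [x, y, z, w].
In Python, from workcell import manip, viewer, finder gives the robot as it stands.
- The arm moves only by the tool arm_command, never from a script. Its argument "plan" is a list of rows, each an object with "dp": the shift along the tool's x, y, z in mm, a list of three; "spin": the turn about the tool's z in rad. A call has 1 to 5 rows; each row shifts and turns the commanded pose from where the row before left it, along the tool's axes as they then stand; what a row does not reach is not made up. A row lasts 1/10 s, in which the tool goes at most 50 mm and 8.59 degrees, less where a joint would pass 70% of its speed; a pose out of reach is approached as far as the arm can. A call is refused whole if a number of a shift passes 50 or a number of a turn 0.15, either way. A call with a gripper value outside its range is refused whole. "grip" is the closure, from -1 (fully open) to 1 (shut), set as the call begins (left out, the last holds). The fingers move at their own pace and stop on an object; "newtons" is the grip in N (left out, the last holds). Time passes only in rows, so rows that do not move let the fingers close. It gives the time, the measured TCP pose, the force, the opening and the grip force at its end, in the units of the state.
- manip.get_obs(): the state, without advancing time (a new reading comes with each control period).
- viewer.camera(name): name is "scene" or "top" or "wrist"; returns the picture (480x640x3 uint8, blue, green, red); there is no depth.
- viewer.camera_params(name): a dict with "vertical_fov" (degrees; the focal length in pixels is half the picture's height over the tangent of half this angle, whatever the lens; pixels are square), "cx", "cy" (the principal point, pixels), "R" (3x3) and "t" (3): a world point X has camera coordinates R X + t; the wrist camera has in their place "T_tool_cam" (4x4, takes a point from camera to tool coordinates, whose origin is the TCP and whose axes are the flange's). Camera axes: x right, y down, z forward; pixel columns grow to the right and rows downward; lengths in m; the calibration is good to about 2 mm. A picture is of the moment at which its call begins: read the wrist's pose just before it. camera_params takes no time and is no camera call.
- manip.hand_in(): hands the job in; it is judged then, once.
Trained networks look in the newest picture that a camera, given by its name, has taken for a name from the list of things; names that differ only in an ending like _2 or _b are one class to them, and where a whole thing is asked for, a point or a joint stands for the part that bears it (a point fixed in the world has none). Each returns a list of dicts, best first, with "score" (0 to 1); they miss things now and then, are a little off and sometimes report something else, mostly with a low value. They report only what shows in the picture. A call takes as long as a camera call.
- finder.find_in(camera, thing): "position" ([x, y, z] in m, in world coordinates, good to about 4 mm: the middle of the surface that is visible of it).
The state is a dict: "clock": time; "joint_pos": joint angles; "joint_velocities": joint speeds; "tau": joint torques, N m; "position": TCP position; "ee_rot": TCP orientation; "ft_force": force on the tool from outside, world axes, zero at the start; "torque": the same for the moment, N m; "grip_width": opening from 0.0 (shut) to 1.0 (fully open); "grasp_force": force on a finger pad.
Only numpy, scipy, OpenCV 4.12 (cv2) and the standard library are available. Lean on these libraries where they do the work, as an engineer would, in place of code of your own. Each camera call takes 0.05 s, during which the arm holds its last target. There are 200 camera calls.

## Working session

There is one attempt and no reset: what is moved stays moved. The work goes in short steps, Python scripts to look and compute and a tool call to move; the robot and the scene stay as the last step left them, time stands still between calls to the robot, and variables do not carry over. Pictures are saved under pics/ and viewed, at most 10 in all, crops included, and the job is handed in when it is done.

Besides the shell and the picture viewer there is one more tool, called as name([rows], argument=value, ...), one row to a line, values as JSON. arm_command: Moves the arm, as the interface text tells. Its arguments: {"type":"object","properties":{"plan":{"type":"array","items":{"type":"object","properties":{"dp":{"type":"array","items":{"type":"number"}},"spin":{"type":"number"}}}},"grip":{"type":"number"},"newtons":{"type":"number"}},"required":["plan"]}

```bash
mkdir -p pics; cat > h.py <<'E'
import numpy as np,cv2
from workcell import manip,viewer,finder
from scipy.spatial.transform import Rotation as Ro
def K(n):
    p=viewer.camera_params(n); f=240/np.tan(np.radians(p["vertical_fov"]/2)); return p,f
def pose(n):
    p,f=K(n)
    if "R" in p: return np.array(p["R"]),np.array(p["t"]),f,p
    o=manip.get_obs(); T=np.eye(4); T[:3,:3]=Ro.from_quat(o["ee_rot"]).as_matrix(); T[:3,3]=o["position"]
    W=np.linalg.inv(T@np.array(p["T_tool_cam"])); return W[:3,:3],W[:3,3],f,p
def proj(P,X):
    R,t,f,p=P; c=R@np.array(X)+t; return c[0]/c[2]*f+p["cx"],c[1]/c[2]*f+p["cy"]
def back(P,u,v,z):
    R,t,f,p=P; d=R.T@np.array([(u-p["cx"])/f,(v-p["cy"])/f,1]); o=-R.T@t; return o+d*(z-o[2])/d[2]
E
python3 - <<'E'
from h import *
o=manip.get_obs(); print({k:np.round(v,3).tolist() for k,v in o.items()})
for n in("top","scene"):
    cv2.imwrite(f"pics/{n}0.png",viewer.camera(n))
    p=viewer.camera_params(n); print(n,p)
    for t in("vise","work","work_top","parallel_a","wood_glue","tape_measure","screw_tin","desk_lamp"):
        print(t,[(np.round(r["position"],3).tolist(),round(r["score"],2)) for r in finder.find_in(n,t)[:3]])
print(viewer.camera_params("wrist"))
print(manip.get_obs()["clock"])
E
```

```text
{'clock': 0.0, 'joint_pos': [-1.26, 0.333, -0.065, 1.461, 0.022, 1.35, -0.089], 'joint_velocities': [-0.001, 0.001, -0.001, -0.0, 0.001, 0.002, 0.001], 'tau': [0.001, -62.544, 0.049, -39.16, 0.016, 0.01, -0.0], 'position': [0.205, 0.59, 0.404], 'ee_rot': [0.166, 0.986, -0.001, -0.0], 'ft_force': [-0.403, 0.578, 0.167], 'torque': [0.052, -0.019, 0.044], 'grasp_force': 0.0, 'grip_width': 0.996}
top {'vertical_fov': 44.106558392042885, 'cx': 315.59715349519564, 'cy': 242.57573676194286, 'R': array([[-0.01886958, -0.99954019, -0.02373496],
       [-0.9888491 ,  0.02216462, -0.14726229],
       [ 0.14772065,  0.02069152, -0.98881266]]), 't': array([-0.13183098,  0.51870936,  1.00418746])}
vise [([0.419, -0.175, 0.063], 0.77)]
work [([0.446, -0.181, 0.098], 0.92), ([0.563, -0.396, 0.052], 0.19)]
work_top [([0.446, -0.178, 0.092], 0.74)]
parallel_a [([0.421, -0.226, 0.044], 0.73), ([0.468, -0.149, 0.047], 0.69), ([0.394, 0.005, 0.001], 0.64)]
wood_glue [([0.59, -0.078, 0.109], 0.69)]
tape_measure [([0.561, -0.398, 0.053], 0.56), ([0.419, -0.231, 0.041], 0.45)]
screw_tin [([0.396, 0.004, -0.
[... 523 characters left out ...]
 0.58)]
parallel_a [([0.417, -0.236, 0.047], 0.7), ([0.462, -0.237, 0.045], 0.48)]
wood_glue [([0.417, -0.196, 0.053], 0.59)]
tape_measure [([0.443, -0.194, 0.092], 0.57)]
screw_tin [([0.395, 0.01, 0.009], 0.8)]
desk_lamp [([0.368, 0.074, 0.247], 0.94)]
{'vertical_fov': 66.10449275844132, 'cx': 322.0889249062528, 'cy': 236.20317821459142, 'T_tool_cam': array([[ 2.15607526e-03, -9.50684742e-01, -3.10151369e-01,
         8.01114737e-02],
       [ 9.99997617e-01,  2.15594496e-03,  3.43207056e-04,
        -6.59992151e-04],
       [ 3.42387571e-04, -3.10151370e-01,  9.50687125e-01,
         3.05262353e-02],
       [ 0.00000000e+00,  0.00000000e+00,  0.00000000e+00,
         1.00000000e+00]])}
0.9
```

```bash
python3 - <<'E'
import cv2
im=cv2.imread("pics/top0.png"); cv2.imwrite("pics/top0c.png",cv2.resize(im[150:400,260:560],None,fx=2.4,fy=2.4,interpolation=cv2.INTER_CUBIC))
E
```

```text
(no output)
```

View pics/top0.png

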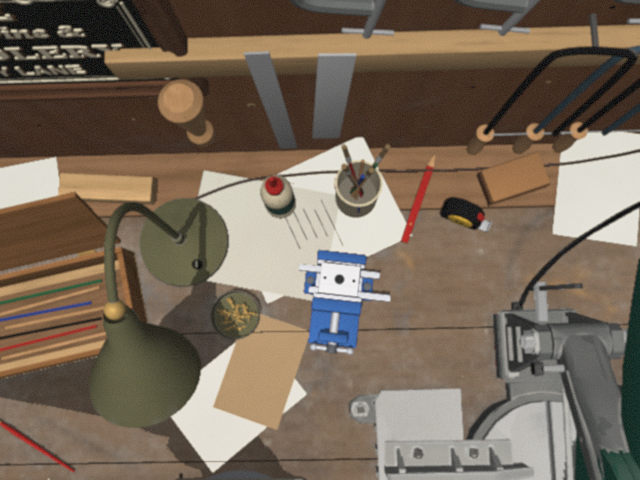

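View pics/top0c.png

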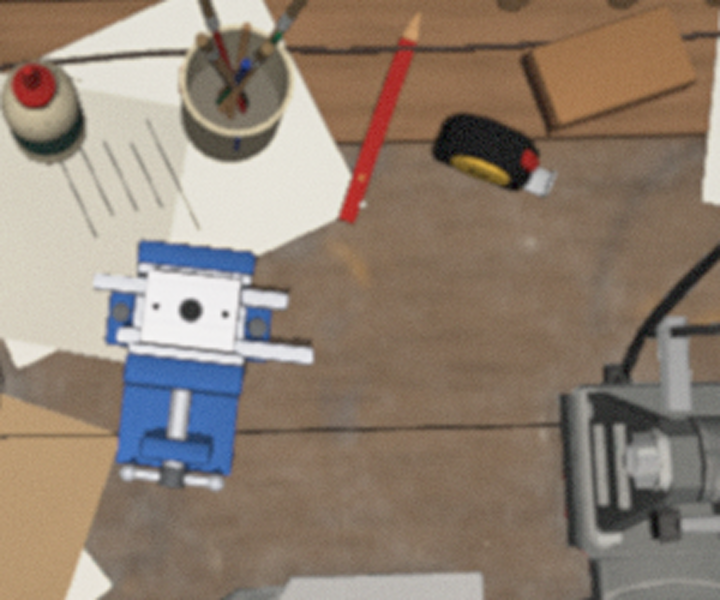

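View pics/scene0.png

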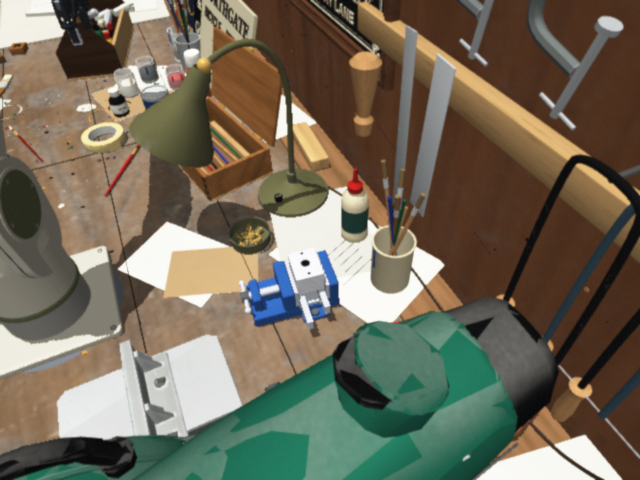

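The top view shows the vise nearly world-aligned, at about px (337,300). The lower parallel (x≈-18.5) sticks out to the right (-y), ending near px (390,297). The lamp's arch and shade stand between the arm's start and the vise, with the shade knob at top (115,312) and scene (204,64).

```bash
cat >> h.py <<'E'
def tri(a,b):
    A=[];B=[]
    for n,(u,v) in (a,b):
        R,t,f,p=pose(n)
        for k,(w,c) in enumerate(((u,"cx"),(v,"cy"))):
            r=(w-p[c])/f; A.append(R[k]-r*R[2]); B.append(r*t[2]-t[k])
    return np.linalg.lstsq(np.array(A),np.array(B),rcond=None)[0]
E
python3 - <<'E'
from h import *
np.set_printoptions(precision=4,suppress=True)
P=pose("top"); S=pose("scene")
print("cams",-P[0].T@P[1],-S[0].T@S[1],"base px top",proj(P,[0,0,0]),proj(S,[0,0,0]),"tcp",proj(S,[.205,.59,.4]),proj(P,[.205,.59,.4]))
c=lambda x,y:(260+x/2.4,150+y/2.4)
for n,(x,y),z in [("Ubar L",(94,281),.046),("Ubar R",(289,298),.046),("Lbar R",(313,353),.046),("Lbar L",(119,335),.046),("bore",(190,310),.093),
  ("blk TL",(148,266),.093),("blk TR",(242,276),.093),("blk BL",(137,346),.093),("blk BR",(237,357),.093),("fixjaw TL",(141,242),.068),("fixjaw TR",(256,252),.068),("tommy",(172,474),.04)]:
    print(n,back(P,*c(x,y),z))
print("knob",tri(("top",(115,312)),("scene",(204,64))))
print("foot top",back(P,185,240,.01),"neckbase",tri(("top",(180,238)),("scene",(292,185))))
print("bore tri",tri(("top",c(190,310)),("scene",(305.5,263))))
print("arch far top",tri(("top",(128,207)),("scene",(245,43))))
E
```

```text
cams [ 0.3621 -0.164   1.0662] [ 0.2713 -0.6896  0.7288] base px top (np.float64(237.82166256422857), np.float64(548.5954263231241)) (np.float64(53.180761437176784), np.float64(308.6915589588962)) tcp (np.float64(55.98822913046746), np.float64(-36.04951619065889)) (np.float64(-353.0517866687118), np.float64(488.3803706870573))
Ubar L [ 0.4722 -0.1134  0.046 ]
Ubar R [ 0.457  -0.2534  0.046 ]
Lbar R [ 0.4173 -0.2691  0.046 ]
Lbar L [ 0.4329 -0.1308  0.046 ]
bore [ 0.4458 -0.1813  0.093 ]
blk TL [ 0.4768 -0.1531  0.093 ]
blk TR [ 0.4684 -0.2176  0.093 ]
blk BL [ 0.4219 -0.1445  0.093 ]
blk BR [ 0.413  -0.2125  0.093 ]
fixjaw TL [ 0.4969 -0.1483  0.068 ]
fixjaw TR [ 0.488  -0.2293  0.068 ]
tommy [ 0.3339 -0.1666  0.04  ]
knob [0.3908 0.0953 0.3504]
foot top [0.5299 0.0948 0.01  ] neckbase [0.5288 0.1    0.0274]
bore tri [ 0.4455 -0.1812  0.0948]
arch far top [0.4876 0.0754 0.3818]
```

Measured so far:
- Vise yaw is about -0.11 rad, with the block's centre at (0.4455,-0.1815).
- The bar at x=-18.5 is out by about 21 mm.
- The lamp's top is about 0.38-0.42 m.

I'll raise above the lamp and spin at the same time.

arm_command([
  {"dp": [0,0,-45],"spin": 0.14},
  {"dp": [0,0,-45],"spin": 0.14},
  {"dp": [0,0,-45],"spin": 0.14},
  {"dp": [0,0,-45],"spin": 0.14},
  {"dp": [0,0,-45],"spin": 0.14},
])

```text
clock: 1.4
position: [0.2046, 0.59, 0.6319]
ee_rot: [0.497, 0.868, 0.0, -0.0]
ft_force: [-0.3, 0.5, 0.5]
grip_width: 1.002
grasp_force: 0.0
```

```bash
cat >> h.py <<'E'
def ang():  # world yaw of tool x
    m=Ro.from_quat(manip.get_obs()["ee_rot"]).as_matrix(); return np.arctan2(m[1,0],m[0,0]),m
def rows(tgts,step=48,smax=.14):
    "tgts: list of (x,y,z,toolx_yaw); prints rows in tool axes"
    a,m=ang(); p=np.array(manip.get_obs()["position"]); print("pose",np.round(p,4),"yaw",round(a,4),"tilt",np.round(m[:,2],4))
    for T in tgts:
        d=np.array(T[:3])-p; da=(T[3]-a+np.pi)%(2*np.pi)-np.pi
        n=max(1,int(np.ceil(max(np.linalg.norm(d)*1000/step,abs(da)/smax))))
        for i in range(n):
            w=d/n*1000; c,s=np.cos(a),np.sin(a)
            print([round(float(v),1) for v in (c*w[0]+s*w[1], s*w[0]-c*w[1], -w[2])], round(-da/n,3)); a+=da/n
        p=np.array(T[:3])
YV=-0.11; C=np.array([.4455,-.1815])
def V(x,y,z): # vise mm -> world m
    c,s=np.cos(YV),np.sin(YV); return [*(C+np.array([c*x-s*y,s*x+c*y])/1000),z]
E
python3 - <<'E'
from h import *
t=np.pi/2+YV
rows([(.46,.12,.63,t),(*V(0,-125,.63),t)])
print(manip.get_obs()["joint_pos"])
E
```

```text
pose [0.2046 0.59   0.6319] yaw 2.1021 tilt [ 2.e-04  7.e-04 -1.e+00]
[-44.5, -1.5, 0.2] 0.053
[-44.6, 0.9, 0.2] 0.053
[-44.5, 3.3, 0.2] 0.053
[-44.2, 5.6, 0.2] 0.053
[-43.9, 8.0, 0.2] 0.053
[-43.4, 10.3, 0.2] 0.053
[-42.7, 12.6, 0.2] 0.053
[-42.0, 14.9, 0.2] 0.053
[-41.2, 17.1, 0.2] 0.053
[-40.2, 19.3, 0.2] 0.053
[-39.1, 21.4, 0.2] 0.053
[-37.9, 23.5, 0.2] 0.053
[-47.4, 2.1, -0.0] 0.0
[-47.4, 2.1, -0.0] 0.0
[-47.4, 2.1, -0.0] 0.0
[-47.4, 2.1, -0.0] 0.0
[-47.4, 2.1, -0.0] 0.0
[-47.4, 2.1, -0.0] 0.0
[-47.4, 2.1, -0.0] 0.0
[-47.4, 2.1, -0.0] 0.0
[-47.4, 2.1, -0.0] 0.0
[-1.3385916   0.33416058  0.04323448  0.9910176  -0.01455152  1.81598673
 -0.77002422]
```

arm_command([
  {"dp": [-44,-2,0],"spin": 0.053},
  {"dp": [-44,1,0],"spin": 0.053},
  {"dp": [-44,3,0],"spin": 0.053},
  {"dp": [-44,6,0],"spin": 0.053},
  {"dp": [-44,8,0],"spin": 0.053},
])

```text
clock: 1.9
position: [0.3121, 0.3948, 0.6298]
ee_rot: [0.606, 0.796, 0.0, -0.0]
ft_force: [0.8, 1.4, 0.3]
grip_width: 1.0
grasp_force: 0.0
```

arm_command([
  {"dp": [-43,10,0],"spin": 0.053},
  {"dp": [-43,13,0],"spin": 0.053},
  {"dp": [-42,15,0],"spin": 0.053},
  {"dp": [-41,17,0],"spin": 0.053},
])

```text
clock: 2.3
position: [0.3984, 0.239, 0.63]
ee_rot: [0.686, 0.727, 0.0, -0.0]
ft_force: [1.0, 0.0, 0.3]
grip_width: 1.002
grasp_force: 0.0
```

```bash
python3 - <<'E'
from h import *
t=np.pi/2+YV
rows([(.46,.12,.63,t),(*V(0,-125,.63),t)])
print(manip.get_obs()["joint_pos"])
E
```

```text
pose [0.3984 0.239  0.63  ] yaw 1.6286 tilt [ 4.e-04  9.e-04 -1.e+00]
[-40.8, 18.2, -0.0] 0.056
[-39.7, 20.5, -0.0] 0.056
[-38.5, 22.6, -0.0] 0.056
[-47.4, 2.1, -0.0] -0.0
[-47.4, 2.1, -0.0] -0.0
[-47.4, 2.1, -0.0] -0.0
[-47.4, 2.1, -0.0] -0.0
[-47.4, 2.1, -0.0] -0.0
[-47.4, 2.1, -0.0] -0.0
[-47.4, 2.1, -0.0] -0.0
[-47.4, 2.1, -0.0] -0.0
[-47.4, 2.1, -0.0] -0.0
[-0.98368769 -0.0627097   0.32477372  1.43668444  0.01989657  1.76349327
 -0.5979151 ]
```

arm_command([
  {"dp": [-41,18,0],"spin": 0.056},
  {"dp": [-40,20,0],"spin": 0.056},
  {"dp": [-38,22,0],"spin": 0.056},
  {"dp": [-47,2,0]},
  {"dp": [-47,2,0]},
])

```text
invalid input at $.plan[3]: expected keys dp, spin
```

arm_command([
  {"dp": [-47,2,0]},
  {"dp": [-47,2,0]},
  {"dp": [-47,2,0]},
  {"dp": [-47,2,0]},
  {"dp": [-47,2,0]},
], grip=0.44)

```text
invalid input at $.plan[0]: expected keys dp, spin
```

```bash
python3 - <<'E'
from h import *
t=np.pi/2+YV
rows([(*V(0,-125,.40),t)])
print(manip.get_obs()["joint_pos"])
E
```

```text
pose [0.3984 0.239  0.63  ] yaw 1.6286 tilt [ 4.e-04  9.e-04 -1.e+00]
[-42.0, 0.1, 17.7] 0.013
[-42.0, 0.7, 17.7] 0.013
[-42.0, 1.2, 17.7] 0.013
[-41.9, 1.8, 17.7] 0.013
[-41.9, 2.3, 17.7] 0.013
[-41.9, 2.8, 17.7] 0.013
[-41.8, 3.4, 17.7] 0.013
[-41.8, 3.9, 17.7] 0.013
[-41.7, 4.5, 17.7] 0.013
[-41.7, 5.0, 17.7] 0.013
[-41.6, 5.5, 17.7] 0.013
[-41.5, 6.1, 17.7] 0.013
[-41.5, 6.6, 17.7] 0.013
[-0.98368769 -0.0627097   0.32477372  1.43668444  0.01989657  1.76349327
 -0.5979151 ]
```

arm_command([
  {"dp": [-41,18,0],"spin": 0.056},
  {"dp": [-40,20,0],"spin": 0.056},
  {"dp": [-38,22,0],"spin": 0.056},
  {"dp": [-47,2,0],"spin": 0},
  {"dp": [-47,2,0],"spin": 0},
])

```text
clock: 2.8
position: [0.4523, 0.0264, 0.6295]
ee_rot: [0.744, 0.668, -0.0, 0.0]
ft_force: [0.2, 0.3, -0.8]
grip_width: 0.998
grasp_force: 0.0
```

arm_command([
  {"dp": [-47,2,0],"spin": 0},
  {"dp": [-47,2,0],"spin": 0},
  {"dp": [-47,2,0],"spin": 0},
  {"dp": [-47,2,0],"spin": 0},
  {"dp": [-47,2,0],"spin": 0},
], grip=0.44)

```text
clock: 3.3
position: [0.4359, -0.2086, 0.63]
ee_rot: [0.744, 0.668, 0.001, 0.0]
ft_force: [1.4, -0.1, 0.1]
grip_width: 0.281
grasp_force: 0.0
```

```bash
python3 - <<'E'
from h import *
t=np.pi/2+YV
rows([(*V(0,-125,.40),t)])
print(manip.get_obs()["joint_pos"])
E
```

```text
pose [ 0.4359 -0.2086  0.63  ] yaw 1.463 tilt [ 1.4e-03  9.0e-04 -1.0e+00]
[-16.2, 1.0, 38.3] 0.0
[-16.2, 1.1, 38.3] 0.0
[-16.2, 1.1, 38.3] 0.0
[-16.2, 1.1, 38.3] 0.0
[-16.2, 1.1, 38.3] 0.0
[-16.2, 1.1, 38.3] 0.0
[-0.59896718 -0.06994421  0.90750818  1.41783241  0.05487695  1.76549199
  0.21027576]
```

arm_command([
  {"dp": [-16,1,40],"spin": 0},
  {"dp": [-16,1,40],"spin": 0},
  {"dp": [-16,1,40],"spin": 0},
  {"dp": [-16,1,40],"spin": 0},
  {"dp": [-16,1,40],"spin": 0},
])

```text
clock: 3.8
position: [0.4329, -0.2871, 0.4285]
ee_rot: [0.744, 0.668, 0.001, 0.0]
ft_force: [1.3, 0.7, -0.7]
grip_width: 0.281
grasp_force: 0.0
```

arm_command([
  {"dp": [-16,1,40],"spin": 0},
  {"dp": [0,0,10],"spin": 0},
  {"dp": [0,0,0],"spin": 0},
])

```text
clock: 4.1
position: [0.4324, -0.3022, 0.3789]
ee_rot: [0.745, 0.668, -0.001, -0.001]
ft_force: [-0.6, 0.3, 0.3]
grip_width: 0.282
grasp_force: 0.0
```

```bash
python3 - <<'E'
from h import *
t=np.pi/2+YV
im=viewer.camera("wrist"); cv2.imwrite("pics/w1.png",im)
rows([(*V(0,-125,.202),t)])
P=pose("wrist")
for n,X in [("bore",V(0,0,.093)),("Ub end",V(18.5,-70,.046)),("Lb end",V(-18.5,-91,.046)),("jaw",V(25.5,-42,.068)),("jaw2",V(-25.5,-42,.068))]: print(n,np.round(proj(P,X),1))
print(manip.get_obs()["joint_pos"],manip.get_obs()["clock"])
E
```

```text
pose [ 0.4329 -0.3023  0.3804] yaw 1.4627 tilt [-2.e-04 -1.e-04 -1.e+00]
[-0.9, -0.2, 44.6] 0.0
[-0.9, -0.2, 44.6] 0.0
[-0.9, -0.2, 44.6] 0.0
[-0.9, -0.2, 44.6] 0.0
bore [322.7  44.5]
Ub end [345.1 151.8]
Lb end [299.6 177.7]
jaw [357.5 115.3]
jaw2 [287.2 115. ]
[-0.41067235  0.19721207  1.05799572  1.79335959 -0.18031294  1.25546147
  0.58727738] 4.15
```

View pics/w1.png

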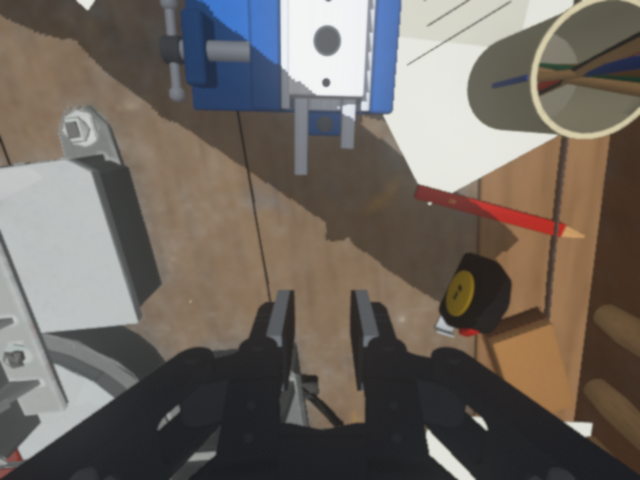

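The wrist view shows the block's bore at (327,40), the protruding bar's end at (300,174) and the other bar's end at (347,148). Both lie within 3 mm of the predictions. The fingers straddle both bars, so I'll descend and push in.

arm_command([
  {"dp": [0,0,44],"spin": 0},
  {"dp": [0,0,44],"spin": 0},
  {"dp": [0,0,44],"spin": 0},
  {"dp": [0,1,43],"spin": 0},
  {"dp": [0,0,0],"spin": 0},
])

```text
clock: 4.65
position: [0.4337, -0.3007, 0.2023]
ee_rot: [0.743, 0.669, -0.001, -0.002]
ft_force: [0.0, 0.4, 0.0]
grip_width: 0.283
grasp_force: 0.0
```

arm_command([
  {"dp": [6,0,0],"spin": 0},
  {"dp": [6,0,0],"spin": 0},
  {"dp": [4,0,0],"spin": 0},
  {"dp": [4,0,0],"spin": 0},
  {"dp": [0,0,0],"spin": 0},
])

```text
clock: 5.15
position: [0.4363, -0.282, 0.2054]
ee_rot: [0.744, 0.668, 0.001, 0.0]
ft_force: [-0.1, 0.3, -0.1]
grip_width: 0.28
grasp_force: 0.0
```

arm_command([
  {"dp": [3,0,0],"spin": 0},
  {"dp": [3,0,0],"spin": 0},
  {"dp": [3,0,0],"spin": 0},
  {"dp": [3,0,0],"spin": 0},
  {"dp": [0,0,0],"spin": 0},
])

```text
clock: 5.65
position: [0.4371, -0.2704, 0.2046]
ee_rot: [0.744, 0.668, 0.0, -0.0]
ft_force: [0.2, 0.0, -0.1]
grip_width: 0.282
grasp_force: 0.0
```

```bash
python3 - <<'E'
from h import *
t=np.pi/2+YV
im=viewer.camera("wrist"); cv2.imwrite("pics/w2.png",im)
rows([(*V(1,-81,.205),t)])
print(np.mean([(viewer.camera("wrist"),manip.get_obs()["ft_force"])[1] for _ in range(5)],0),manip.get_obs()["clock"])
E
```

```text
pose [ 0.4371 -0.2705  0.2046] yaw 1.4631 tilt [-2.e-04  5.e-04 -1.e+00]
[8.4, -0.4, -0.4] 0.002
[-0.17793445  0.19545437  0.12402734] 5.95
```

View pics/w2.png

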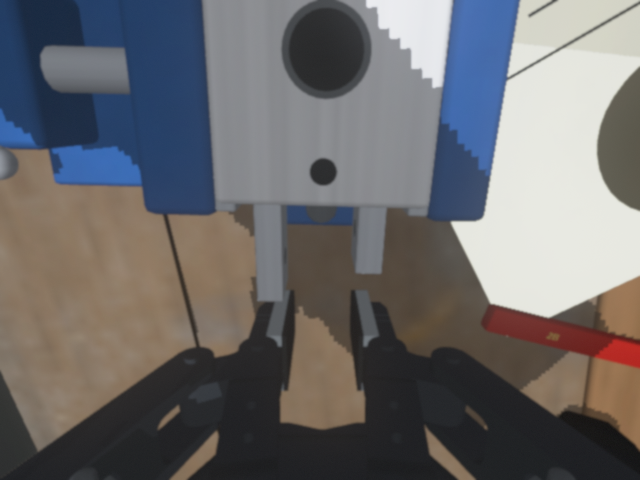

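The end of the left bar is at row ~300 and the right bar's at ~272, so about 9.5 mm remains. The contact is well centred.

arm_command([
  {"dp": [3,0,0],"spin": 0},
  {"dp": [3,0,0],"spin": 0},
  {"dp": [2,0,0],"spin": 0},
  {"dp": [1,0,0],"spin": 0},
  {"dp": [0,0,0],"spin": 0},
])

```text
clock: 6.45
position: [0.4381, -0.2616, 0.2046]
ee_rot: [0.744, 0.668, 0.0, -0.0]
ft_force: [0.3, 0.2, -0.1]
grip_width: 0.278
grasp_force: 0.0
```

```bash
python3 - <<'E'
from h import *
t=np.pi/2+YV
im=viewer.camera("wrist"); cv2.imwrite("pics/w3.png",cv2.resize(im[180:320,220:420],None,fx=4,fy=4))
rows([(*V(1,-80,.205),t)])
print(np.mean([(viewer.camera("wrist"),manip.get_obs()["ft_force"])[1] for _ in range(5)],0),manip.get_obs()["clock"])
E
```

```text
pose [ 0.4381 -0.2616  0.2046] yaw 1.4631 tilt [-0.e+00  4.e-04 -1.e+00]
[0.5, -0.4, -0.4] 0.002
[-0.11787664  0.13284512 -0.01868709] 6.75
```

View pics/w3.png

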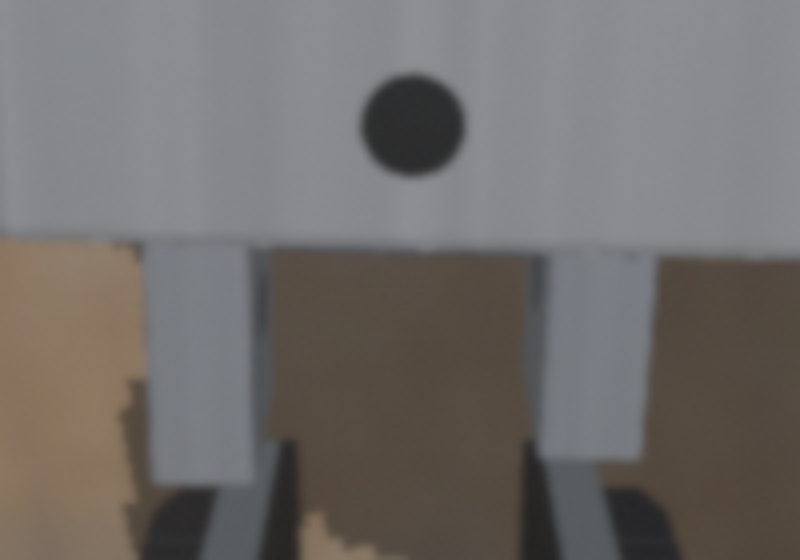

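The left bar's end is at row 485 and the right's at 460 (crop, about 10 px/mm), so 2-3 mm is left. The block's edge slopes slightly, so I'll check the yaw precisely before finishing.

```bash
python3 - <<'E'
from h import *
P=pose("wrist")
im=viewer.camera("wrist"); g=cv2.GaussianBlur(cv2.cvtColor(im,cv2.COLOR_BGR2GRAY).astype(float),(0,0),1)
def sub(d):
    i=int(np.argmax(abs(d))); 
    if 0<i<len(d)-1:
        a,b,c=abs(d[i-1:i+2]); return i+.5*(a-c)/(a-2*b+c) if a-2*b+c else i
    return i
# block lower edge
pts=[]
for u in range(228,420,4):
    if 250<u<292 or 345<u<390: continue
    v=225+sub(np.gradient(g[225:262,u])); pts.append(back(P,u,v,.0935))
pts=np.array(pts); k=np.polyfit(pts[:,0],pts[:,1],1)
for _ in range(4):
    r=pts[:,1]-np.polyval(k,pts[:,0]); m=abs(r)<max(1.5*np.median(abs(r)),1e-4); k=np.polyfit(pts[m,0],pts[m,1],1)
print("block yaw",np.arctan(k[0]),"n",m.sum(),len(pts),"rms mm",1000*np.std(pts[m,1]-np.polyval(k,pts[m,0])))
# side edges of block at left/right: near-vertical, rows 20..180
for lo,hi in((195,240),(415,450)):
    q=np.array([back(P,lo+sub(np.gradient(g[v,lo:hi])),v,.0935) for v in range(40,170,4)])
    k=np.polyfit(q[:,1],q[:,0],1)
    for _ in range(4):
        r=q[:,0]-np.polyval(k,q[:,1]); m=abs(r)<max(1.5*np.median(abs(r)),1e-4); k=np.polyfit(q[m,1],q[m,0],1)
    print("side yaw",-np.arctan(k[0]),m.sum(),"x at y=-.1815",np.polyval(k,-.1815))
# bar ends
for lo,hi in((260,280),(360,378)):
    q=np.array([back(P,u,285+sub(np.gradient(g[285:304,u])),.046) for u in range(lo,hi,2)]); print("bar end",np.median(q,0),np.std(q[:,1]))
print("U in V frame", "tool x",ang()[0])
E
```

```text
block yaw -0.13368005489725746 n 20 27 rms mm 0.03185608494829291
side yaw -0.1311881097630913 33 x at y=-.1815 0.42256584469258857
side yaw -0.12791134909195076 31 x at y=-.1815 0.47066176811181754
bar end [ 0.41811215 -0.24875896  0.046     ] 0.00026476810351905305
bar end [ 0.45646252 -0.2497728   0.046     ] 0.0002722135703233025
U in V frame tool x 1.4626937523930412
```

True vise yaw is about -0.131, so I'll trim the tool yaw by 0.023 and push until the finger faces meet both ends.

arm_command([
  {"dp": [1,0,0],"spin": 0.023},
  {"dp": [1,0,0],"spin": 0},
  {"dp": [1,0,0],"spin": 0},
  {"dp": [0.5,0,0],"spin": 0},
  {"dp": [0,0,0],"spin": 0},
])

```text
clock: 7.3
position: [0.4385, -0.2583, 0.2047]
ee_rot: [0.752, 0.659, 0.0, -0.0]
ft_force: [0.4, -0.2, 0.0]
grip_width: 0.279
grasp_force: 0.3
```

```bash
cat >> h.py <<'E'
YV=-0.131; C=np.array([.4466,-.1800])
def ends(name,r0,r1):
    P=pose("wrist"); im=viewer.camera("wrist"); cv2.imwrite(name,cv2.resize(im[180:320,220:420],None,fx=4,fy=4))
    g=cv2.GaussianBlur(cv2.cvtColor(im,cv2.COLOR_BGR2GRAY).astype(float),(0,0),1)
    yh=np.array([-np.sin(YV),np.cos(YV)]);R=[]
    for lo,hi in((260,274),(364,378)):
        s=g[:,lo:hi].mean(1); d=np.gradient(s)[r0:r1]; v=r0+int(np.argmin(d)); b=back(P,(lo+hi)/2,v,.046); R.append(b[:2]); print("row",v,"V y mm",1000*(b[:2]-C)@yh)
E
python3 - <<'E'
from h import *
ends("pics/w4.png",280,312)
print(manip.get_obs()["position"],ang()[0],manip.get_obs()["clock"])
E
```

```text
row 302 V y mm -68.44950816915215
row 301 V y mm -67.93042295690584
[ 0.43846972 -0.25832012  0.20469812] 1.4398903666759402 7.35
```

View pics/w4.png

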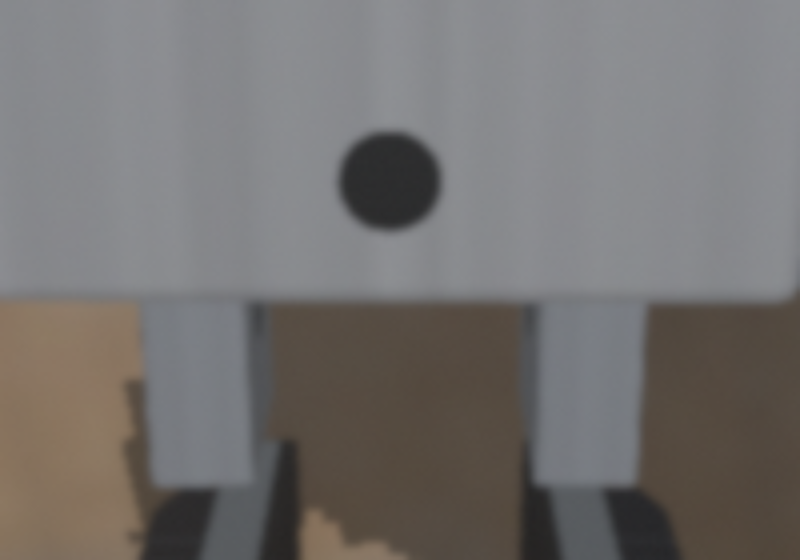

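The bars' ends now sit level, both at crop row ~487. I'll push 0.5 mm more for good contact, then back off and rise.

arm_command([
  {"dp": [0.5,0,0],"spin": 0},
  {"dp": [0,0,0],"spin": 0},
  {"dp": [-10,0,0],"spin": 0},
  {"dp": [-20,0,0],"spin": 0},
  {"dp": [0,0,-40],"spin": 0},
])

```text
clock: 7.85
position: [0.4322, -0.2893, 0.242]
ee_rot: [0.753, 0.658, -0.003, -0.003]
ft_force: [0.2, -0.1, 0.3]
grip_width: 0.282
grasp_force: 0.0
```

arm_command([
  {"dp": [10,0,-40],"spin": 0},
  {"dp": [25,0,-20],"spin": 0},
  {"dp": [0,0,0],"spin": 0},
  {"dp": [0,0,0],"spin": 0},
], grip=1)

```text
clock: 8.25
position: [0.4393, -0.2528, 0.3047]
ee_rot: [0.751, 0.66, 0.001, 0.0]
ft_force: [0.1, 0.9, -0.1]
grip_width: 0.005
grasp_force: 0.0
```

```bash
python3 - <<'E'
from h import *
P=pose("wrist"); im=viewer.camera("wrist")
g=cv2.cvtColor(im,cv2.COLOR_BGR2GRAY); cv2.imwrite("pics/w5.png",im)
_,b=cv2.threshold(g,70,255,cv2.THRESH_BINARY_INV)
n,l,s,c=cv2.connectedComponentsWithStats(b)
pb=proj(P,V(0,0,.0935)); print("pred",pb)
for i in range(1,n):
    if 150<s[i,4]<6000 and abs(c[i][0]-pb[0])<60 and abs(c[i][1]-pb[1])<80: print(s[i],c[i],back(P,*c[i],.0935))
print([(r["position"],r["score"]) for r in finder.find_in("wrist","work_top")[:2]])
t=np.pi/2+YV
rows([(*V(0,0,.33),t)]); o=manip.get_obs();print(o["clock"],o["grip_width"],o["joint_pos"])
E
```

```text
pred (np.float64(318.6541980843529), np.float64(129.32050083632055))
[305 126  26  19 254] [316.16535433 136.57874016] [ 0.44500224 -0.18312596  0.0935    ]
[300 196  39  15 436] [318.87844037 204.19954128] [ 0.44203363 -0.21576675  0.0935    ]
[([0.4477, -0.1777, 0.0893], 0.88)]
pose [ 0.4386 -0.2536  0.304 ] yaw 1.439 tilt [-1.1e-03  1.0e-04 -1.0e+00]
[37.0, -0.9, -13.0] -0.0
[37.0, -0.9, -13.0] -0.0
8.35 -0.0012378504560843133 [-0.49351751  0.2450115   1.05242731  1.93575299 -0.23872796  1.09539307
  0.52515542]
```

View pics/w5.png

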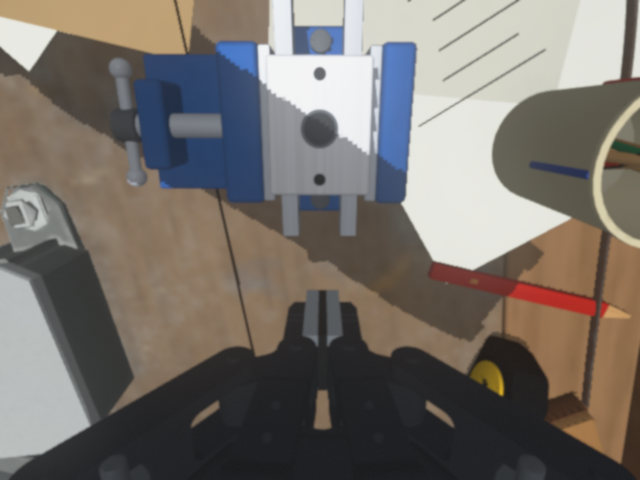

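The bore is at (319.5,128.5), within 1 px of the prediction, and the bar ends are even at both sides. I'll move over the block.

arm_command([
  {"dp": [37,-1,0],"spin": 0},
  {"dp": [37,-1,0],"spin": 0},
  {"dp": [0,0,10],"spin": 0},
  {"dp": [0,0,10],"spin": 0},
  {"dp": [0,0,0],"spin": 0},
])

```text
clock: 8.85
position: [0.4458, -0.1804, 0.283]
ee_rot: [0.753, 0.658, -0.001, -0.001]
ft_force: [-0.7, 0.8, -0.6]
grip_width: -0.006
grasp_force: 0.0
```

```bash
python3 - <<'E'
from h import *
rows([(*V(0,0,.2675),np.pi/2+YV)])
F=[]
for _ in range(4): viewer.camera("wrist"); F.append(manip.get_obs()["ft_force"])
print(np.mean(F,0),np.std(F,0),manip.get_obs()["clock"])
E
```

```text
pose [ 0.4458 -0.1804  0.283 ] yaw 1.4376 tilt [-3.1e-03 -9.0e-04 -1.0e+00]
[0.5, 0.7, 15.5] -0.002
[0.02559    0.05095978 0.03522299] [0.4868961  0.16978463 0.37613132] 9.05
```

arm_command([
  {"dp": [0,0,3],"spin": 0},
  {"dp": [0,0,3],"spin": 0},
  {"dp": [0,0,3],"spin": 0},
  {"dp": [0,0,2],"spin": 0},
  {"dp": [0,0,0],"spin": 0},
])

```text
clock: 9.55
position: [0.4467, -0.1792, 0.2734]
ee_rot: [0.752, 0.659, -0.0, -0.0]
ft_force: [0.1, 0.6, 0.5]
grip_width: -0.002
grasp_force: 0.0
```

arm_command([
  {"dp": [0,0,1],"spin": 0},
  {"dp": [0,0,1],"spin": 0},
  {"dp": [0,0,0.5],"spin": 0},
  {"dp": [0,0,0],"spin": 0},
])

```text
clock: 9.95
position: [0.4468, -0.1793, 0.2711]
ee_rot: [0.752, 0.659, 0.0, -0.0]
ft_force: [-0.2, 0.2, 0.2]
grip_width: 0.005
grasp_force: 0.0
```

arm_command([
  {"dp": [0,0,1],"spin": 0},
  {"dp": [0,0,1],"spin": 0},
  {"dp": [0,0,1],"spin": 0},
  {"dp": [0,0,0],"spin": 0},
])

```text
clock: 10.35
position: [0.4468, -0.1793, 0.268]
ee_rot: [0.752, 0.659, -0.0, -0.0]
ft_force: [-0.1, 0.5, -0.2]
grip_width: 0.002
grasp_force: 0.0
```

arm_command([
  {"dp": [0,0,0.5],"spin": 0},
  {"dp": [0,0,0.5],"spin": 0},
  {"dp": [0,0,0.5],"spin": 0},
  {"dp": [0,0,0],"spin": 0},
])

```text
clock: 10.75
position: [0.4468, -0.1793, 0.2666]
ee_rot: [0.752, 0.659, 0.0, -0.0]
ft_force: [-0.2, 0.3, -0.0]
grip_width: 0.002
grasp_force: 0.0
```

arm_command([
  {"dp": [0,0,0.5],"spin": 0},
  {"dp": [0,0,0.5],"spin": 0},
  {"dp": [0,0,0],"spin": 0},
])

```text
clock: 11.05
position: [0.4469, -0.1794, 0.2659]
ee_rot: [0.752, 0.659, 0.0, -0.0]
ft_force: [-2.4, 1.3, 4.9]
grip_width: -0.002
grasp_force: 2.3
```

arm_command([
  {"dp": [0,0,0.5],"spin": 0},
  {"dp": [0,0,0],"spin": 0},
])

```text
clock: 11.25
position: [0.4469, -0.1794, 0.2655]
ee_rot: [0.752, 0.659, 0.0, -0.0]
ft_force: [-2.1, 1.7, 6.8]
grip_width: -0.003
grasp_force: 3.5
```

arm_command([
  {"dp": [0,0,0.5],"spin": 0},
  {"dp": [0,0,0.5],"spin": 0},
  {"dp": [0,0,0],"spin": 0},
])

```text
clock: 11.55
position: [0.4469, -0.1794, 0.2645]
ee_rot: [0.752, 0.659, 0.0, -0.0]
ft_force: [-3.2, 1.4, 7.1]
grip_width: -0.001
grasp_force: 3.7
```

arm_command([
  {"dp": [0,0,0.5],"spin": 0},
  {"dp": [0,0,0],"spin": 0},
])

```text
clock: 11.75
position: [0.4469, -0.1794, 0.264]
ee_rot: [0.752, 0.659, 0.0, -0.0]
ft_force: [-3.0, 2.1, 8.0]
grip_width: -0.002
grasp_force: 3.8
```

arm_command([
  {"dp": [0,0,0.3],"spin": 0},
  {"dp": [0,0,0],"spin": 0},
])

```text
clock: 11.95
position: [0.4469, -0.1794, 0.2637]
ee_rot: [0.752, 0.659, 0.0, -0.0]
ft_force: [-2.5, 2.1, 7.9]
grip_width: -0.001
grasp_force: 3.9
```

arm_command([
  {"dp": [0,0,0.2],"spin": 0},
  {"dp": [0,0,0],"spin": 0},
])

```text
clock: 12.15
position: [0.4469, -0.1794, 0.2635]
ee_rot: [0.752, 0.659, 0.0, -0.0]
ft_force: [-2.4, 0.6, 8.3]
grip_width: -0.005
grasp_force: 4.0
```

arm_command([
  {"dp": [0,0,0.2],"spin": 0},
  {"dp": [0,0,0],"spin": 0},
])

```text
clock: 12.35
position: [0.4469, -0.1794, 0.2634]
ee_rot: [0.752, 0.659, 0.0, -0.0]
ft_force: [-3.9, 1.4, 7.8]
grip_width: -0.001
grasp_force: 4.2
```

arm_command([
  {"dp": [0,0,0.2],"spin": 0},
  {"dp": [0,0,0],"spin": 0},
])

```text
clock: 12.55
position: [0.4469, -0.1794, 0.2633]
ee_rot: [0.752, 0.659, 0.0, -0.0]
ft_force: [-3.0, 1.9, 10.5]
grip_width: 0.001
grasp_force: 5.3
```

arm_command([
  {"dp": [0,0,0.2],"spin": 0},
  {"dp": [0,0,0],"spin": 0},
])

```text
clock: 12.75
position: [0.447, -0.1794, 0.2632]
ee_rot: [0.752, 0.659, 0.0, -0.0]
ft_force: [-4.5, 2.4, 12.9]
grip_width: 0.001
grasp_force: 6.4
```

arm_command([
  {"dp": [0,0,0.2],"spin": 0},
  {"dp": [0,0,0],"spin": 0},
])

```text
clock: 12.95
position: [0.447, -0.1795, 0.2631]
ee_rot: [0.752, 0.659, 0.0, -0.0]
ft_force: [-5.5, 2.3, 15.6]
grip_width: -0.002
grasp_force: 7.5
```

arm_command([
  {"dp": [0,0,0.2],"spin": 0},
  {"dp": [0,0,0],"spin": 0},
])

```text
clock: 13.15
position: [0.447, -0.1795, 0.263]
ee_rot: [0.752, 0.659, 0.0, -0.0]
ft_force: [-6.2, 2.0, 17.6]
grip_width: -0.001
grasp_force: 8.6
```

arm_command([
  {"dp": [0,0,0.2],"spin": 0},
  {"dp": [0,0,0],"spin": 0},
])

```text
clock: 13.35
position: [0.447, -0.1795, 0.2629]
ee_rot: [0.752, 0.659, 0.0, -0.0]
ft_force: [-7.2, 2.6, 19.6]
grip_width: 0.002
grasp_force: 9.7
```

arm_command([
  {"dp": [0,0,0.1],"spin": 0},
  {"dp": [0,0,0],"spin": 0},
  {"dp": [0,0,0],"spin": 0},
])

```text
clock: 13.65
position: [0.447, -0.1795, 0.2629]
ee_rot: [0.752, 0.659, 0.0, -0.0]
ft_force: [-7.3, 4.6, 20.6]
grip_width: 0.0
grasp_force: 10.4
```

The threshold may lie anywhere from 16 to 24 N, so I'll go to about 25.5 N, which stays under 30.

arm_command([
  {"dp": [0,0,0.2],"spin": 0},
  {"dp": [0,0,0],"spin": 0},
])

```text
clock: 13.85
position: [0.447, -0.1796, 0.2628]
ee_rot: [0.752, 0.659, 0.0, -0.001]
ft_force: [-8.9, 2.8, 21.9]
grip_width: 0.001
grasp_force: 11.4
```

arm_command([
  {"dp": [0,0,0.2],"spin": 0},
  {"dp": [0,0,0],"spin": 0},
])

```text
clock: 14.05
position: [0.4471, -0.1796, 0.2627]
ee_rot: [0.752, 0.659, 0.001, -0.001]
ft_force: [-10.0, 3.6, 25.2]
grip_width: -0.0
grasp_force: 12.5
```

About 25 N reached. I'll release and go to the -y end for the nudge on the bar at x=-18.5.

arm_command([
  {"dp": [0,0,-4],"spin": 0},
  {"dp": [0,0,-20],"spin": 0},
  {"dp": [0,0,-25],"spin": 0},
  {"dp": [-40,-5,0],"spin": 0},
  {"dp": [-40,-5,0],"spin": 0},
])

```text
clock: 14.55
position: [0.4271, -0.2571, 0.3113]
ee_rot: [0.75, 0.661, 0.001, 0.001]
ft_force: [0.6, -0.2, -0.0]
grip_width: -0.001
grasp_force: 0.0
```

arm_command([
  {"dp": [-30,-8,0],"spin": 0},
  {"dp": [0,0,0],"spin": 0},
])

```text
clock: 14.75
position: [0.4123, -0.2899, 0.3108]
ee_rot: [0.754, 0.657, -0.001, 0.001]
ft_force: [-0.0, -0.0, 0.7]
grip_width: 0.0
grasp_force: 0.0
```

```bash
python3 - <<'E'
from h import *
P=pose("wrist"); im=viewer.camera("wrist"); cv2.imwrite("pics/w6.png",im)
rows([(*V(-18.5,-105,.205),np.pi/2+YV)])
print([np.round(proj(P,V(x,-68.3,.046)),1) for x in(-18.5,18.5)],manip.get_obs()["clock"],manip.get_obs()["ft_force"])
E
```

```text
pose [ 0.4134 -0.2879  0.3105] yaw 1.4356 tilt [-3.e-04 -8.e-04 -1.e+00]
[2.1, 0.1, 35.2] -0.001
[2.1, 0.1, 35.2] -0.001
[2.1, 0.1, 35.2] -0.001
[array([324.4, 171.4]), array([383. , 171.1])] 14.8 [ 0.10319397  0.2766275  -0.31559557]
```

View pics/w6.png

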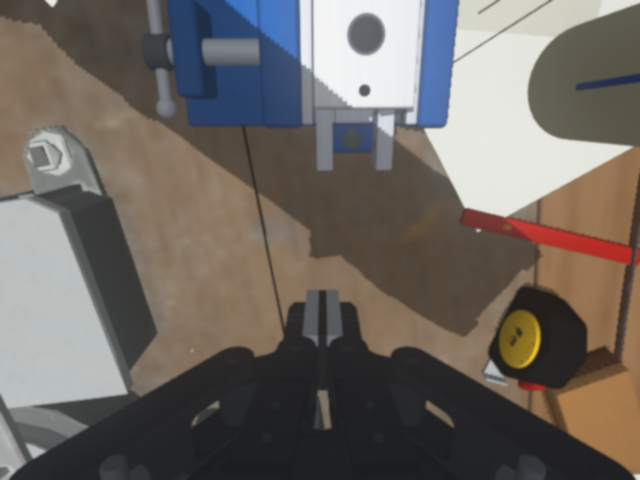

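Both bar ends are level at row 170. I'll descend and nudge.

arm_command([
  {"dp": [0,0,35],"spin": 0},
  {"dp": [0,0,35],"spin": 0},
  {"dp": [0,0,35],"spin": 0},
  {"dp": [0,0,0],"spin": 0},
])

```text
clock: 15.2
position: [0.4137, -0.2841, 0.2021]
ee_rot: [0.751, 0.66, -0.002, -0.003]
ft_force: [0.2, 0.0, 0.3]
grip_width: 0.001
grasp_force: 0.0
```

arm_command([
  {"dp": [8,0,0],"spin": 0},
  {"dp": [8,0,0],"spin": 0},
  {"dp": [6,0,0],"spin": 0},
  {"dp": [3,0,0],"spin": 0},
  {"dp": [0,0,0],"spin": 0},
])

```text
clock: 15.7
position: [0.4184, -0.2605, 0.2061]
ee_rot: [0.751, 0.66, 0.001, 0.0]
ft_force: [-0.6, -1.2, 0.3]
grip_width: -0.001
grasp_force: 0.0
```

arm_command([
  {"dp": [1,0,0],"spin": 0},
  {"dp": [1,0,0],"spin": 0},
  {"dp": [0.5,0,0],"spin": 0},
  {"dp": [0,0,0],"spin": 0},
])

```text
clock: 16.1
position: [0.4182, -0.2589, 0.2055]
ee_rot: [0.752, 0.659, -0.0, -0.0]
ft_force: [-0.0, -0.2, 0.1]
grip_width: 0.007
grasp_force: 0.0
```

```bash
python3 - <<'E'
from h import *
o=manip.get_obs(); yh=np.array([-np.sin(YV),np.cos(YV)]); xh=np.array([yh[1],-yh[0]])
d=np.array(o["position"][:2])-C; print("V",1000*d@xh,1000*d@yh,o["position"][2],o["ft_force"])
E
```

```text
V -17.87971085171027 -81.8899374197701 0.20546930376292374 [-0.04243537 -0.18167588  0.11075926]
```

arm_command([
  {"dp": [1,0,0],"spin": 0},
  {"dp": [1,0,0],"spin": 0},
  {"dp": [1,0,0],"spin": 0},
  {"dp": [0,0,0],"spin": 0},
])

```text
clock: 16.5
position: [0.4186, -0.2556, 0.2054]
ee_rot: [0.752, 0.659, 0.0, -0.0]
ft_force: [0.6, 0.6, 0.2]
grip_width: -0.001
grasp_force: 0.0
```

arm_command([
  {"dp": [0.5,0,0],"spin": 0},
  {"dp": [0.5,0,0],"spin": 0},
  {"dp": [0,0,0],"spin": 0},
])

```text
clock: 16.8
position: [0.4186, -0.2552, 0.2055]
ee_rot: [0.752, 0.659, -0.0, 0.0]
ft_force: [0.1, -3.1, -1.3]
grip_width: 0.001
grasp_force: 1.9
```

arm_command([
  {"dp": [0.5,0,0],"spin": 0},
  {"dp": [0,0,0],"spin": 0},
])

```text
clock: 17.0
position: [0.4186, -0.2551, 0.2056]
ee_rot: [0.752, 0.659, -0.0, 0.001]
ft_force: [-0.1, -5.9, -1.8]
grip_width: -0.001
grasp_force: 3.0
```

Force builds with no motion, so the bar is pinched. I'll press somewhat harder.

arm_command([
  {"dp": [0.5,0,0],"spin": 0},
  {"dp": [0,0,0],"spin": 0},
])

```text
clock: 17.2
position: [0.4186, -0.2549, 0.2057]
ee_rot: [0.752, 0.659, -0.001, 0.001]
ft_force: [-0.1, -8.3, -2.9]
grip_width: 0.005
grasp_force: 3.9
```

arm_command([
  {"dp": [0.3,0,0],"spin": 0},
  {"dp": [0,0,0],"spin": 0},
  {"dp": [0,0,0],"spin": 0},
])

```text
clock: 17.5
position: [0.4186, -0.2548, 0.2057]
ee_rot: [0.752, 0.659, -0.001, 0.001]
ft_force: [-0.2, -8.4, -3.2]
grip_width: 0.001
grasp_force: 4.4
```

The bar held about 9 N. I'll check the other bar the same way.

arm_command([
  {"dp": [-12,0,0],"spin": 0},
  {"dp": [0,18,0],"spin": 0},
  {"dp": [0,18,0],"spin": 0},
  {"dp": [7,0,0],"spin": 0},
  {"dp": [0,0,0],"spin": 0},
])

```text
clock: 18.0
position: [0.454, -0.2621, 0.2051]
ee_rot: [0.751, 0.66, -0.0, -0.001]
ft_force: [-0.3, 0.2, 0.4]
grip_width: -0.0
grasp_force: 0.0
```

arm_command([
  {"dp": [1,0,0],"spin": 0},
  {"dp": [1,0,0],"spin": 0},
  {"dp": [1,0,0],"spin": 0},
  {"dp": [0.5,0,0],"spin": 0},
  {"dp": [0,0,0],"spin": 0},
])

```text
clock: 18.5
position: [0.4541, -0.2599, 0.2055]
ee_rot: [0.752, 0.659, -0.0, -0.0]
ft_force: [-1.6, -1.9, 0.9]
grip_width: -0.005
grasp_force: 1.0
```

arm_command([
  {"dp": [0.5,0,0],"spin": 0},
  {"dp": [0.5,0,0],"spin": 0},
  {"dp": [0,0,0],"spin": 0},
])

```text
clock: 18.8
position: [0.4541, -0.2596, 0.2056]
ee_rot: [0.752, 0.659, -0.001, 0.001]
ft_force: [-0.8, -6.2, -0.6]
grip_width: -0.0
grasp_force: 3.1
```

Holds too. I'll retract, rise and check once more.

arm_command([
  {"dp": [-15,0,0],"spin": 0},
  {"dp": [-20,-10,0],"spin": 0},
  {"dp": [0,0,-45],"spin": 0},
  {"dp": [0,0,-45],"spin": 0},
  {"dp": [0,0,0],"spin": 0},
])

```text
clock: 19.3
position: [0.4411, -0.2935, 0.3002]
ee_rot: [0.752, 0.659, 0.002, 0.003]
ft_force: [0.5, -0.4, -1.9]
grip_width: 0.003
grasp_force: 0.0
```

```bash
python3 - <<'E'
from h import *
P=pose("wrist"); im=viewer.camera("wrist"); a,_=ang()
g=cv2.GaussianBlur(cv2.cvtColor(im,cv2.COLOR_BGR2GRAY).astype(float),(0,0),1); yh=np.array([-np.sin(YV),np.cos(YV)])
for x in(-18.5,18.5):
    u,v=proj(P,V(x,-68.3,.046)); u=int(round(u)); v=int(v); s=np.gradient(g[:,u-3:u+4].mean(1))[v-8:v+12]; w=v-8+int(np.argmin(s)); b=back(P,u,w,.046)
    print(x,(u,v),w,1000*(b[:2]-C)@yh)
o=manip.get_obs();print(o["clock"],o["position"],o["ft_force"])
E
```

```text
-18.5 (274, 174) 173 -67.33417006383596
18.5 (335, 174) 173 -67.32449374067176
19.35 [ 0.44089316 -0.2924608   0.29783956] [-0.72558765 -0.02500615 -0.40468798]
```

Ends are even and the arm is clear, so I'll hand in.

```bash
python3 -c "
from workcell import manip; print(manip.hand_in())"
```

```text
the job is handed in; nothing more can be done
None
```

I slid the protruding parallel in until both ends are even, seated the block with about 25 N, and nudged both parallels (about 9 N and 6 N) without either shifting; the job is handed in, with 19 s on the clock.

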